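# Unstack the garnish tins onto their trays

## Task

Take down the stack of filled garnish tins one by one from the top, and set each tin, lid up, in the black tray of its own shape and size, so that it sits flat on the tray's floor inside the rim. Keep the tins level and set them down without dropping them, and leave the two small shakers standing where they are.

Things in the scene. Friction and masses are not known exactly. Their poses are not given: they have to be found in the camera images.
- oblong_tin: Oblong closed food tin, brushed steel body 33 mm tall with a flat lid, white on top with a dark steel edge, 40 mm tall in all; origin at the centre of its underside, z up. 130 mm along its x, 66 mm along its y. The bottom tin of the stack, standing on the work surface. About 0.3 kg.
- round_tin: Large round closed food tin, brushed steel body 33 mm tall with a flat lid, white on top with a dark steel edge, 40 mm tall in all; origin at the centre of its underside, z up. 62 mm diameter. Second from the bottom, resting on the oblong tin's lid. About 0.16 kg.
- square_tin: Square closed food tin, brushed steel body 33 mm tall with a flat lid, white on top with a dark steel edge, 40 mm tall in all; origin at the centre of its underside, z up. 42 x 42 mm, sides along its x and y. Third from the bottom, resting on the large round tin's lid. About 0.1 kg.
- small_tin: Small round closed food tin, brushed steel body 33 mm tall with a flat lid, white on top with a dark steel edge, 40 mm tall in all; origin at the centre of its underside, z up. 30 mm diameter. The top of the stack, resting on the square tin's lid. About 0.05 kg.
- oblong_tray: Oblong fixed low tray, all black, with the same outline as its tin; floor 4 mm above the work surface, rim 10 mm above it, wall 4 mm thick, 8 mm of room all round the tin; origin at the centre of its underside on the work surface, z up. 154 mm outside along its x, 90 mm along its y (inside 146 x 82 mm).
- round_tray: Large round fixed low tray, all black, with the same outline as its tin; floor 4 mm above the work surface, rim 10 mm above it, wall 4 mm thick, 8 mm of room all round the tin; origin at the centre of its underside on the work surface, z up. 86 mm outside diameter (inside 78 mm).
- square_tray: Square fixed low tray, all black, with the same outline as its tin; floor 4 mm above the work surface, rim 10 mm above it, wall 4 mm thick, 8 mm of room all round the tin; origin at the centre of its underside on the work surface, z up. 66 x 66 mm outside (inside 58 x 58 mm), sides along its x and y.
- small_tray: Small round fixed low tray, all black, with the same outline as its tin; floor 4 mm above the work surface, rim 10 mm above it, wall 4 mm thick, 8 mm of room all round the tin; origin at the centre of its underside on the work surface, z up. 54 mm outside diameter (inside 46 mm).
- left_shaker: A small shaker, glass with a domed steel top, 34 mm across and 47 mm tall, standing loose among the trays; origin at the centre of its underside. The one on the robot's left.
- right_shaker: A small shaker, glass with a domed steel top, 34 mm across and 47 mm tall, standing loose among the trays; origin at the centre of its underside. The one on the robot's right.

How it is judged:
By the outcome, as a careful person would: the job done as asked, in the order asked, and still so for the second after the job is handed in, with the robot touching nothing.
It also fails if it takes over 128 s, if anything falls off the work surface, if the arm or the gripper's body presses on something with over 40 N, if the wrist force passes 120 N, or if a joint passes its speed limit or range.

## Robot

A 6-joint arm with a two-finger parallel gripper is mounted at the origin on the work surface. World frame = base frame: x ahead of the robot, y to its left, z up, the work surface at z = 0. Lengths are in m, angles in rad, forces in N, time in s.
With the tool pointing down it reaches from about 0.375 to 0.9 m from the base axis. Payload 3.1 kg.
Tool frame: the origin (TCP) lies on the centre line of the jaws, within the pads' length; the fingertips stand 8 mm ahead of it and the grasp point (between the pads) lies 11 mm behind it (bot.tips_ahead is the x of the fingertips in the tool frame, in m); x points along the fingers, z is the direction in which the jaws open and shut, and the axes are right-handed (so a half turn about x gives the same grasp; the last joint's range is limited). The gripper opens to 87 mm and grips with 3 to 60 N. Pads are 19 mm wide; open, the fingers measure 117 mm over their backs; the gripper's body (75 mm by 190 mm) begins 51 mm behind the grasp point.
Start: joints at [0.944, 0.527, 1.433, -0, 1.181, -0.178], TCP at [0.271, 0.563, 0.231] pointing down, gripper open.
Joint ranges: [-3.08, 3.08], [-0.75, 2.2], [0.22, 2.44], [-1.43, 4.57], [0, 2.65], [-2.85, 2.85]. Speed limits (rad/s): [2.79, 2.79, 3.14, 3.14, 3.14, 3.14].

## Interface

Orientations are given as a unit quaternion [w, x, y, z].
In Python, from station import bot, vision, job gives the robot as it stands.
- The arm moves only by the shell command python3 -m creep 'ROWS'. ROWS is a JSON object of lists of equal length, an entry for each row: "linear": the shift along the tool's x, y, z scaled (see below), a list of three; "yaw": the turn about the tool's x scaled (see below); "hand": the opening, from -1 (shut) to 1 (fully open). A call has 1 to 12 rows; each row shifts and turns the commanded pose from where the row before left it, along the tool's axes as they then stand; what a row does not reach is not made up. The controller multiplies each number of a shift by 0.05 m and each number of a turn by pi/4 rad. A row lasts 1/10 s, in which the tool goes at most 50 mm and 8.59 degrees, less where a joint would pass 70% of its speed; a pose out of reach is approached as far as the arm can. A call with a number of a shift or a turn outside -1 to 1 is refused whole. A call with a gripper value outside its range is refused whole. The fingers move at their own pace and stop on an object; the grip force is fixed at half the most. Time passes only in rows, so rows that do not move let the fingers close. It gives the time, the measured TCP pose, the force and the opening at its end, in the units of the state.
- bot.get_state(): the state, without advancing time (a new reading comes with each control period).
- vision.camera(name): name is "scene" or "top" or "wrist"; returns a dict with "image" (384x512x3 uint8, blue, green, red), "camera_matrix" (3x3 intrinsics, pixels), "extrinsics" (4x4, takes a point from world to camera coordinates); the wrist camera has in their place "T_tool_cam" (4x4, takes a point from camera to tool coordinates, whose origin is the TCP and whose axes are the tool frame's). Camera axes: x right, y down, z forward; pixel columns grow to the right and rows downward; lengths in m; the calibration is good to about 2 mm. A picture is of the moment at which its call begins: read the wrist's pose just before it. There is no depth.
- job.finish_job(): hands the job in, once; it reports no verdict.
The state is a dict: "clock": time; "joint_positions": joint angles; "joint_vel": joint speeds; "joint_efforts": joint torques, N m; "eef_pos": TCP position; "orientation": TCP orientation; "ft_force": force on the tool from outside, world axes, zero at the start; "wrist_torque": the same for the moment, N m; "grip_width": finger opening in m.
Only numpy, scipy, OpenCV 4.12 (cv2) and the standard library are available. Lean on these libraries where they do the work, as an engineer would, in place of code of your own. Each camera call takes 0.05 s, during which the arm holds its last target.

## Working session

There is one attempt and no reset: what is moved stays moved. The work goes in short steps, Python scripts to look and compute and a shell command to move; the robot and the scene stay as the last step left them, time stands still between calls to the robot, and variables do not carry over. Pictures are saved under pics/ and viewed, and the job is handed in when it is done.

```bash
mkdir -p pics; ls
python3 - <<'E'
from station import bot, vision, job
import cv2
s=bot.get_state(); print({k:(v if isinstance(v,(int,float)) else [round(float(x),4) for x in v]) for k,v in s.items()})
for n in ("scene","top","wrist"):
    c=vision.camera(n); cv2.imwrite(f"pics/{n}0.png",c["image"])
    print(n,[ (k,v.round(4).tolist()) for k,v in c.items() if k!="image"])
E
```

```text
pics
{'clock': 0.0, 'joint_positions': [0.9435, 0.5285, 1.4339, -0.0, 1.1814, -0.1785], 'joint_vel': [0.0003, -0.0018, 0.001, 0.0002, -0.001, -0.0012], 'joint_efforts': [0.0005, -44.0039, -17.659, 0.0633, 0.0582, -0.0001], 'eef_pos': [0.2707, 0.5625, 0.2296], 'orientation': [0.598, -0.3765, 0.5994, 0.3759], 'ft_force': [0.4586, -0.7779, -0.53], 'wrist_torque': [0.0667, -0.0052, 0.0379], 'grip_width': 0.08711355517927903}
scene [('camera_matrix', [[466.1491, 0.0, 253.3339], [0.0, 466.1491, 191.8968], [0.0, 0.0, 1.0]]), ('extrinsics', [[0.1002, 0.9949, -0.0153, -0.0582], [0.5596, -0.069, -0.8259, -0.1886], [-0.8227, 0.0742, -0.5636, 1.5462], [0.0, 0.0, 0.0, 1.0]])]
top [('camera_matrix', [[486.3264, 0.0, 256.685], [0.0, 486.3264, 191.1552], [0.0, 0.0, 1.0]]), ('extrinsics', [[0.0114, -0.9999, 0.0099, -0.0148], [-0.9948, -0.0124, -0.1011, 0.549], [0.1012, -0.0087, -0.9948, 1.399], [0.0, 0.0, 0.0, 1.0]])]
wrist [('camera_matrix', [[286.6399, 0.0, 256.5309], [0.0, 286.6399, 184.5164], [0.0, 0.0, 1.0]]), ('T_tool_cam', [[-0.0003, -0.3048, 0.9524, -0.1542], [-0.0007, -0.9524, -0.3048, 0.0859], [1.0, -0.0007, 0.0001, 0.0009], [0.0, 0.0, 0.0, 1.0]])]
```

View pics/scene0.png

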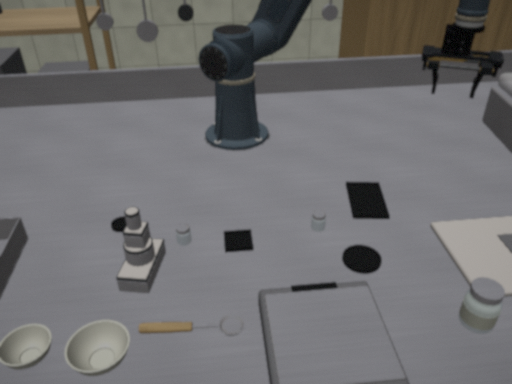

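View pics/top0.png

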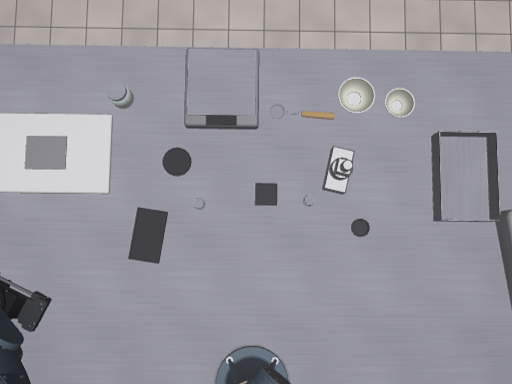

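View pics/wrist0.png

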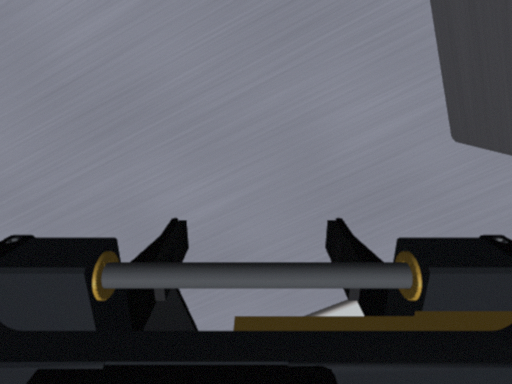

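```bash
cat > h.py <<'E'
import numpy as np, cv2
from station import bot, vision, job
from scipy.spatial.transform import Rotation as R
def st():
    return bot.get_state()
def Rt(s):
    w,x,y,z=s["orientation"]; return R.from_quat([x,y,z,w]).as_matrix()
def cam(n):
    s=bot.get_state(); c=vision.camera(n)
    K=np.array(c["camera_matrix"])
    if n=="wrist":
        T=np.eye(4); T[:3,:3]=Rt(s); T[:3,3]=s["eef_pos"]
        E=np.linalg.inv(T@np.array(c["T_tool_cam"]))
    else: E=np.array(c["extrinsics"])
    return c["image"],K,E
def ray(u,v,K,E):
    d=E[:3,:3].T@np.linalg.inv(K)@np.array([u,v,1.]); o=-E[:3,:3].T@E[:3,3]; return o,d
def plane(u,v,z,K,E):
    o,d=ray(u,v,K,E); return o+d*(z-o[2])/d[2]
def proj(p,K,E):
    q=K@(E[:3,:3]@np.array(p)+E[:3,3]); return q[:2]/q[2]
def tri(a,b):
    (o1,d1),(o2,d2)=a,b
    d1=d1/np.linalg.norm(d1);d2=d2/np.linalg.norm(d2)
    t=np.linalg.lstsq(np.stack([d1,-d2],1),o2-o1,rcond=None)[0]
    p,q=o1+t[0]*d1,o2+t[1]*d2
    return (p+q)/2,np.linalg.norm(p-q)
E
python3 - <<'E'
from h import *
img,K,E=cam("top")
g=cv2.cvtColor(img,cv2.COLOR_BGR2GRAY)
m=(g<45).astype(np.uint8)
cs,_=cv2.findContours(m,cv2.RETR_EXTERNAL,cv2.CHAIN_APPROX_NONE)
for c in cs:
    a=cv2.contourArea(c)
    if a<80: continue
    pts=np.array([plane(u,v,0.01,K,E)[:2] for u,v in c[:,0]],np.float32)
    (cx,cy),(w,h),an=cv2.minAreaRect(pts)
    print(a,c[:,0].mean(0).round(1),"c",round(cx,4),round(cy,4),"wh",round(w,4),round(h,4),"ang",round(an,1))
cv2.imwrite("pics/topstack.png",cv2.resize(img[130:250,280:400],None,fx=5,fy=5,interpolation=cv2.INTER_CUBIC))
im2,_,_=cam("scene")
cv2.imwrite("pics/scstack.png",cv2.resize(im2[195:300,100:220],None,fx=5,fy=5,interpolation=cv2.INTER_CUBIC))
E
```

```text
529.5 [ 14.2 367.1] c 0.0361 0.6835 wh 0.1105 0.0735 ang 18.0
1009.0 [ 10.6 312.2] c 0.1934 0.6831 wh 0.1787 0.0891 ang 3.7
```

View pics/topstack.png

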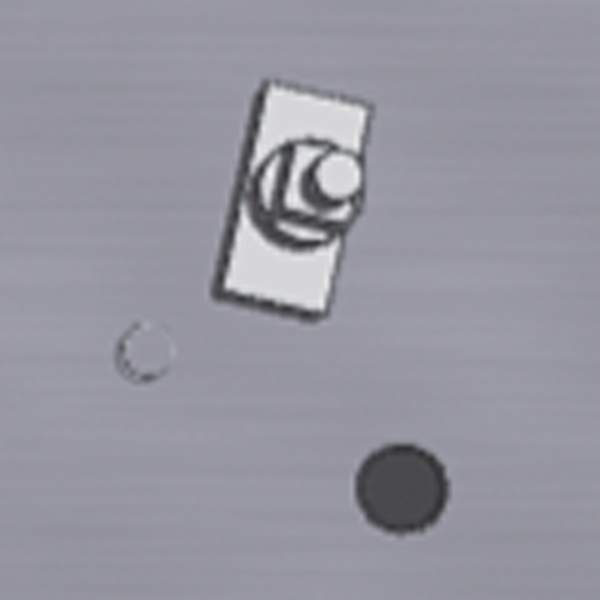

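View pics/scstack.png

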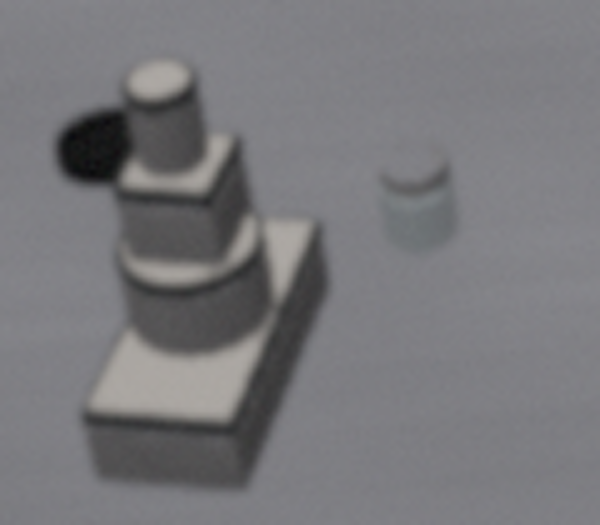

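The top view shows the oblong lid (zoomed corners near (268,80), (372,104), (325,320), (215,296)). The small lid is at zoom (338,175), which is pixel (347.6,165). The first threshold was too low for the trays, so I'll raise it.

Run:
```python
from h import *
img,K,E=cam("top")
g=cv2.cvtColor(img,cv2.COLOR_BGR2GRAY)
m=(g<112).astype(np.uint8); m[:150]=0
cs,_=cv2.findContours(m,cv2.RETR_EXTERNAL,cv2.CHAIN_APPROX_NONE)
for c in cs:
    a=cv2.contourArea(c)
    if a<150 or a>2200: continue
    pts=np.array([plane(u,v,0.01,K,E)[:2] for u,v in c[:,0]],np.float32)
    (cx,cy),(w,h),an=cv2.minAreaRect(pts)
    # pixel contour is on pixel centers: add 1px
    print(a,c[:,0].mean(0).round(1),"c",round(cx,4),round(cy,4),"wh",round(w+.0028,4),round(h+.0028,4),"ang",round(an,1))
# white lids
w=((g>195)).astype(np.uint8)[130:250,280:400]
n,l,s,ce=cv2.connectedComponentsWithStats(w)
for i in range(1,n):
    if s[i,4]>8: print("white",s[i],(ce[i]+[280,130]).round(2), plane(*(ce[i]+[280,130]),0.16,K,E).round(4))
im2,K2,E2=cam("scene")
g2=cv2.cvtColor(im2,cv2.COLOR_BGR2GRAY)
print(g2[205:220:3,132],g2[225:300:6,140])
w=((g2>150)).astype(np.uint8)[195:300,100:220]
n,l,s,ce2=cv2.connectedComponentsWithStats(w)
for i in range(1,n):
    if s[i,4]>8: 
        p=(ce2[i]+[100,195]); print("scene white",s[i],p.round(2), plane(*p,0.16,K2,E2).round(4))
```

```text
2112.5 [251.7 369.7] c 0.0515 -0.0023 wh 0.1057 0.2171 ang 0.5
239.0 [360.  227.4] c 0.4468 -0.3149 wh 0.0529 0.0563 ang 0.7
1566.0 [147.6 235. ] c 0.4179 0.3103 wh 0.0947 0.1571 ang 81.8
446.5 [265.6 194. ] c 0.5428 -0.0347 wh 0.0685 0.0653 ang 0.7
1366.0 [494.2 224.6] c 0.4556 -0.6682 wh 0.1932 0.4651 ang 87.6
499.0 [436. 185.] c 0.5768 -0.5436 wh 0.2135 0.0274 ang 0.1
205.0 [334.1 173.9] c 0.611 -0.2518 wh 0.0795 0.1252 ang 77.4
580.0 [176.5 161.7] c 0.634 0.2319 wh 0.0782 0.0893 ang 0.8
white [ 51  18  22  15 181] [340.99 153.72] [ 0.6396 -0.2324  0.16  ]
white [57 29  7 13 28] [339.43 164.5 ] [ 0.6102 -0.228   0.16  ]
white [64 31  8  8 51] [347.43 164.53] [ 0.6104 -0.2495  0.16  ]
white [53 33  2  7  9] [333.33 165.67] [ 0.6068 -0.2116  0.16  ]
white [ 45  43  22  19 215] [335.44 183.52] [ 0.5587 -0.2171  0.16  ]
[127 162 168 115  60] [ 88 157  80  83 149  82  77 161 167  92  83  85 126]
scene white [26 13 11  6 48] [131.12 210.31] [ 0.6088 -0.2472  0.16  ]
scene white [36 28  9  9 23] [140.87 227.43] [ 0.6671 -0.2222  0.16  ]
scene white [54 44  7 13 58] [156.52 243.88] [ 0.7193 -0.189   0.16  ]
scene white [29 53 11  3 19] [133.79 249.21] [ 0.7293 -0.2288  0.16  ]
scene white [ 19  67  32  16 323] [134.21 270.76] [ 0.7856 -0.2219  0.16  ]
```

```bash
cat >> h.py <<'E'
def go(target,jaw=None,s=None):
    """print remaining shift in tool axes /0.05 and yaw units to reach TCP target with jaw axis at world angle jaw (deg, mod 180)"""
    s=s or st(); M=Rt(s); d=np.array(target)-np.array(s["eef_pos"])
    dy=0
    a=np.degrees(np.arctan2(M[1,2],M[0,2]))
    if jaw is not None:
        dw=(jaw-a+90)%180-90   # world ccw
        dy=np.radians(-dw)/(np.pi/4)
    print("t",round(s["clock"],2),"eef",np.round(s["eef_pos"],4),"jaw",round(a,2),"toolx",M[:,0].round(3),"w",round(s["grip_width"],4),"F",np.round(s["ft_force"],1),"q6",round(s["joint_positions"][5],2))
    print("  units xyz (no turn)",(M.T@d/0.05).round(3),"yaw units",round(dy,3))
    if jaw is not None:
        M2=R.from_rotvec(M[:,0]*(-np.radians(dw))*-1*-1).as_matrix()@M if False else M@R.from_euler('x',dy*np.pi/4).as_matrix()
        print("  units xyz after turn",(M2.T@d/0.05).round(3))
E
python3 - <<'E'
from h import *
go([0.61,-0.248,0.23],90)
go([0.61,-0.248,0.23],None)
E
```

```text
t 0.35 eef [0.271  0.563  0.2303] jaw 64.29 toolx [-0. -0. -1.] w 0.087 F [ 0.3  0.  -0.8] q6 -0.18
  units xyz (no turn) [ 1.1000e-02 -1.3145e+01 -1.1672e+01] yaw units -0.571
  units xyz after turn [ 1.100e-02 -6.779e+00 -1.622e+01]
t 0.35 eef [0.271  0.563  0.2303] jaw 64.29 toolx [-0. -0. -1.] w 0.087 F [ 0.3  0.  -0.8] q6 -0.18
  units xyz (no turn) [ 1.1000e-02 -1.3145e+01 -1.1672e+01] yaw units 0
```

```bash
python3 -m creep '{"linear":[[-0.1,0,-0.2],[-0.2,-0.1,-0.5],[-0.2,-0.2,-0.7],[-0.2,-0.28,-0.8],[-0.2,-0.3,-0.8],[-0.2,-0.3,-0.8],[-0.2,-0.3,-0.8],[-0.1,-0.3,-0.8],[0,-0.3,-0.8],[0,-0.3,-0.8],[0,-0.3,-0.8],[0,-0.3,-0.8]],"yaw":[-0.18,-0.18,-0.18,-0.03,0,0,0,0,0,0,0,0],"hand":[1,1,1,1,1,1,1,1,1,1,1,1]}'; python3 -c "
from h import *
go([0.56,-0.248,0.30],90)"
```

```text
clock: 1.55
eef_pos: [0.4011, 0.1305, 0.3009]
orientation: [0.501, -0.5, 0.5, 0.5]
ft_force: [0.2, 0.4, 0.5]
grip_width: 0.0871
t 1.55 eef [0.4011 0.1305 0.3009] jaw 89.94 toolx [ 0.001  0.    -1.   ] w 0.0871 F [0.2 0.4 0.5] q6 -1.52
  units xyz (no turn) [ 0.02  -3.186 -7.567] yaw units -0.001
  units xyz after turn [ 0.02  -3.179 -7.57 ]
```

```bash
python3 -m creep '{"linear":[[0,-0.3,-0.75],[0,-0.3,-0.75],[0,-0.3,-0.75],[0,-0.3,-0.75],[0,-0.3,-0.75],[0,-0.3,-0.75],[0,-0.3,-0.7],[0,-0.3,-0.6],[0,-0.2,-0.4],[0,-0.1,-0.2],[0,0,0],[0,0,0]],"yaw":[0,0,0,0,0,0,0,0,0,0,0,0],"hand":[1,1,1,1,1,1,1,1,1,1,1,1]}'; python3 -c "
from h import *
go([0.56,-0.248,0.30],90)
i,K,E=cam('wrist'); cv2.imwrite('pics/w1.png',i); np.savez('w1.npz',i=i,K=K,E=E)"
```

```text
clock: 2.75
eef_pos: [0.5347, -0.187, 0.3003]
orientation: [0.5, -0.499, 0.5, 0.5]
ft_force: [-0.7, 0.4, 0.2]
grip_width: 0.0871
t 2.75 eef [ 0.5347 -0.187   0.3003] jaw 89.95 toolx [-0.001  0.001 -1.   ] w 0.0871 F [-0.7  0.4  0.2] q6 -2.1
  units xyz (no turn) [ 0.005 -0.507 -1.22 ] yaw units -0.001
  units xyz after turn [ 0.005 -0.506 -1.22 ]
```

View pics/w1.png

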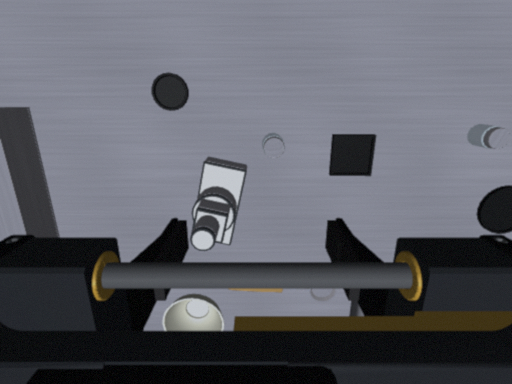

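The stack shows with the small lid at (204,239), the square lid around (212,209) and the oblong lid from (206,160) to (230,243). I'll measure the lids in this view.

Run:
```python
from h import *
d=np.load('w1.npz');i,K,E=d['i'],d['K'],d['E']
cv2.imwrite('pics/w1z.png',cv2.resize(i[140:260,150:270],None,fx=5,fy=5,interpolation=cv2.INTER_CUBIC))
g=cv2.cvtColor(i,cv2.COLOR_BGR2GRAY)
w=(g>185).astype(np.uint8)[:262]
n,l,s,ce=cv2.connectedComponentsWithStats(w)
for k in range(1,n):
    if s[k,4]>15: print(s[k],ce[k].round(1),[plane(*ce[k],z,K,E).round(4)[:2].tolist() for z in (.16,.12,.08,.04)])
# trays
m=(g<50).astype(np.uint8)[:225]
cs,_=cv2.findContours(m,cv2.RETR_EXTERNAL,cv2.CHAIN_APPROX_NONE)
for c in cs:
    if cv2.contourArea(c)<300: continue
    pts=np.array([plane(u,v,0.01,K,E)[:2] for u,v in c[:,0]],np.float32)
    print(c[:,0].mean(0).round(),[np.round(x,4) for x in cv2.minAreaRect(pts)])
```

```text
[201 165  43  36 826] [222.4 178.8] [[0.537, -0.2218], [0.5489, -0.2267], [0.5607, -0.2316], [0.5726, -0.2365]]
[208 197  16   5  38] [215.6 198.9] [[0.5599, -0.2302], [0.5749, -0.2362], [0.5899, -0.2423], [0.6049, -0.2483]]
[227 211   5  16  37] [229.5 218.2] [[0.583, -0.2156], [0.6011, -0.2197], [0.6193, -0.2238], [0.6374, -0.2279]]
[197 212  10   7  29] [200.6 214.1] [[0.578, -0.2477], [0.5955, -0.2561], [0.6129, -0.2646], [0.6304, -0.273]]
[214 215  11  26 105] [220.  225.7] [[0.5923, -0.2266], [0.6117, -0.2322], [0.6311, -0.2378], [0.6505, -0.2433]]
[224 228   8  15  66] [227.2 235.9] [[0.6051, -0.2189], [0.6263, -0.2234], [0.6474, -0.2279], [0.6685, -0.2324]]
[193 231  20  18 265] [202.1 239.8] [[0.61, -0.2479], [0.6318, -0.2563], [0.6536, -0.2648], [0.6754, -0.2732]]
[497. 207.] [array([0.6346, 0.2126]), array([0.0735, 0.0554]), np.float64(15.0326)]
[352. 154.] [array([ 0.5426, -0.0351]), array([0.0657, 0.0625]), np.float64(89.8852)]
[170.  91.] [array([ 0.4475, -0.313 ]), array([0.0519, 0.0491]), np.float64(89.9076)]
```

View pics/w1z.png

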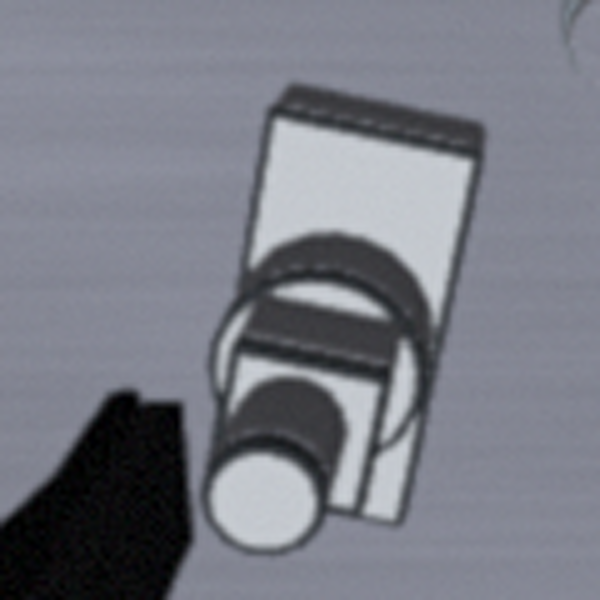

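```bash
python3 -m creep '{"linear":[[0,-0.3,-0.2],[0,-0.4,-0.3],[0.2,-0.4,-0.36],[0.5,-0.3,-0.24],[0.6,-0.1,-0.12],[0.5,0,0],[0.2,0,0],[0,0,0],[0,0,0]],"yaw":[0,0,0,0,0,0,0,0,0],"hand":[1,1,1,1,1,1,1,1,1]}'; python3 -c "
from h import *
go([0.61,-0.248,0.135],90)
i,K,E=cam('wrist'); cv2.imwrite('pics/w2.png',i)"
```

```text
clock: 3.7
eef_pos: [0.6108, -0.2487, 0.2019]
orientation: [-0.5, 0.501, -0.5, -0.499]
ft_force: [-0.2, -0.3, 1.8]
grip_width: 0.0871
t 3.7 eef [ 0.6108 -0.2487  0.2019] jaw 89.99 toolx [ 0.001 -0.001 -1.   ] w 0.0871 F [-0.2 -0.3  1.8] q6 -2.13
  units xyz (no turn) [1.337 0.018 0.015] yaw units -0.0
  units xyz after turn [1.337 0.018 0.015]
```

View pics/w2.png

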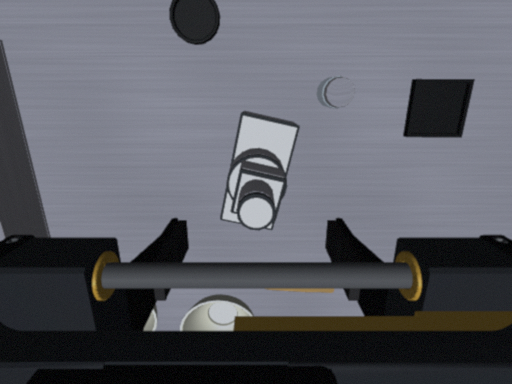

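The small lid sits at (257,211), centred between the jaws. I'll go down and close.

```bash
python3 -m creep '{"linear":[[0.35,0,0],[0.4,0,0],[0.35,0,0],[0.24,0,0],[0,0,0],[0,0,0],[0,0,0],[0,0,0],[0,0,0],[0,0,0],[0,0,0],[0,0,0]],"yaw":[0,0,0,0,0,0,0,0,0,0,0,0],"hand":[1,1,1,1,1,0,-0.2,-0.4,-0.6,-0.6,-0.6,-0.6]}'; python3 -c "
from h import *
go([0.447,-0.314,0.22],90)"
```

```text
clock: 4.95
eef_pos: [0.6103, -0.2491, 0.1336]
orientation: [0.5, -0.5, 0.5, 0.5]
ft_force: [0.1, 0.8, -0.2]
grip_width: 0.0385
t 4.95 eef [ 0.6103 -0.2491  0.1336] jaw 89.94 toolx [ 0.  0. -1.] w 0.0385 F [ 0.1  0.8 -0.2] q6 -2.13
  units xyz (no turn) [-1.728  3.264 -1.301] yaw units -0.001
  units xyz after turn [-1.728  3.266 -1.298]
```

```bash
python3 -m creep '{"linear":[[0,0,0],[0,0,0],[0,0,0],[0,0,0],[0,0,0]],"yaw":[0,0,0,0,0],"hand":[-0.7,-0.7,-0.7,-0.7,-0.7]}'; python3 -m creep '{"linear":[[-0.1,0,0],[-0.3,0,0],[-0.4,0,0],[0,0,0]],"yaw":[0,0,0,0],"hand":[-0.7,-0.7,-0.7,-0.7]}'; python3 -c "
from h import *
go([0.447,-0.314,0.18],90)
i,K,E=cam('wrist'); cv2.imwrite('pics/w3.png',i)"
```

```text
clock: 5.45
eef_pos: [0.6103, -0.2491, 0.1335]
orientation: [0.5, -0.5, 0.5, 0.5]
ft_force: [-0.4, 0.3, -0.1]
grip_width: 0.0292
clock: 5.85
eef_pos: [0.6125, -0.2504, 0.1777]
orientation: [-0.501, 0.502, -0.5, -0.497]
ft_force: [-0.1, -0.8, -0.6]
grip_width: 0.0295
t 5.85 eef [ 0.6125 -0.2504  0.1777] jaw 89.94 toolx [ 0.007 -0.004 -1.   ] w 0.0295 F [-0.1 -0.8 -0.6] q6 -2.13
  units xyz (no turn) [-0.064  3.309 -1.275] yaw units -0.001
  units xyz after turn [-0.064  3.31  -1.272]
```

View pics/w3.png

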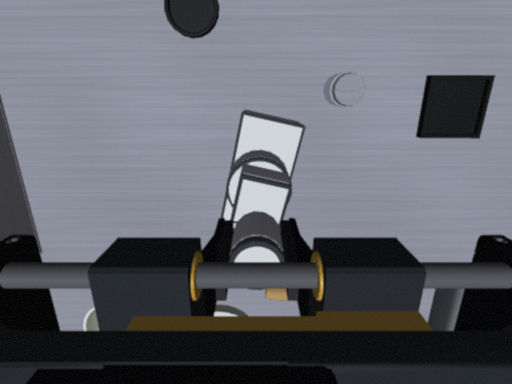

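The small tin is held at 29.5 mm, but with this grasp the fingertips would reach the tray rim. I'll set it back and regrip 6 mm higher.

```bash
python3 -m creep '{"linear":[[0,0,0],[0.2,0,0],[0.3,0,0],[0.15,0,0],[0.08,0,0],[0.05,0,0],[0,0,0],[0,0,0]],"yaw":[0,0,0,0,0,0,0,0],"hand":[-0.7,-0.7,-0.7,-0.7,-0.7,-0.7,-0.7,-0.7]}'; python3 -c "
from h import *
go([0.6103,-0.2491,0.1335],90)"
```

```text
clock: 6.7
eef_pos: [0.6107, -0.2493, 0.1348]
orientation: [0.5, -0.5, 0.5, 0.499]
ft_force: [-0.4, -0.2, 0.3]
grip_width: 0.0292
t 6.7 eef [ 0.6107 -0.2493  0.1348] jaw 89.94 toolx [ 0.001 -0.001 -1.   ] w 0.0292 F [-0.4 -0.2  0.3] q6 -2.13
  units xyz (no turn) [0.026 0.007 0.005] yaw units -0.001
  units xyz after turn [0.026 0.007 0.005]
```

```bash
python3 -m creep '{"linear":[[0.02,0,0],[0.01,0,0],[0,0,0],[0,0,0]],"yaw":[0,0,0,0],"hand":[-0.7,-0.7,-0.7,-0.7]}';  python3 -m creep '{"linear":[[0,0,0],[0,0,0],[0,0,0],[0,0,0],[-0.06,0,0],[-0.06,0,0],[0,0,0],[0,0,0],[0,0,0],[0,0,0],[0,0,0],[0,0,0]],"yaw":[0,0,0,0,0,0,0,0,0,0,0,0],"hand":[-0.1,-0.1,-0.1,-0.1,-0.1,-0.1,-0.1,-0.1,-0.7,-0.7,-0.7,-0.7]}'; python3 -c "
from h import *
go([0.6103,-0.2491,0.1335],90)"
```

```text
clock: 7.1
eef_pos: [0.6106, -0.2493, 0.1335]
orientation: [0.5, -0.5, 0.5, 0.499]
ft_force: [-0.3, 0.7, 2.5]
grip_width: 0.0289
clock: 8.3
eef_pos: [0.6102, -0.2491, 0.139]
orientation: [0.5, -0.5, 0.5, 0.5]
ft_force: [-0.4, -0.5, -0.0]
grip_width: 0.0292
t 8.3 eef [ 0.6102 -0.2491  0.139 ] jaw 89.94 toolx [-0.  0. -1.] w 0.0292 F [-0.4 -0.5 -0. ] q6 -2.13
  units xyz (no turn) [ 0.109 -0.002 -0.   ] yaw units -0.001
  units xyz after turn [ 0.109 -0.002 -0.   ]
```

```bash
python3 -m creep '{"linear":[[-0.2,0,0],[-0.4,0,0],[-0.2,0.1,-0.04],[0,0.3,-0.12],[0,0.5,-0.2],[0,0.6,-0.24],[0,0.6,-0.24],[0,0.5,-0.2],[0,0.4,-0.16],[0,0.26,-0.1],[0,0,0],[0,0,0]],"yaw":[0,0,0,0,0,0,0,0,0,0,0,0],"hand":[-0.7,-0.7,-0.7,-0.7,-0.7,-0.7,-0.7,-0.7,-0.7,-0.7,-0.7,-0.7]}'; python3 -c "
from h import *
go([0.447,-0.314,0.023],90)
i,K,E=cam('wrist'); cv2.imwrite('pics/w4.png',i)"
```

```text
clock: 9.5
eef_pos: [0.4477, -0.3142, 0.1794]
orientation: [0.501, -0.5, 0.5, 0.499]
ft_force: [-0.9, 0.2, -0.2]
grip_width: 0.0291
t 9.5 eef [ 0.4477 -0.3142  0.1794] jaw 89.9 toolx [ 0.001 -0.001 -1.   ] w 0.0291 F [-0.9  0.2 -0.2] q6 -2.39
  units xyz (no turn) [3.128 0.018 0.006] yaw units -0.002
  units xyz after turn [3.128 0.018 0.006]
```

View pics/w4.png

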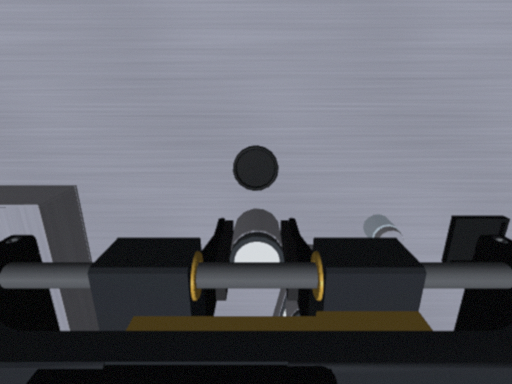

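The small tray is at (256,167) and the held tin is in line at column 257. I'll lower it.

```bash
python3 -m creep '{"linear":[[0.2,0,0],[0.4,0,0],[0.5,0,0],[0.5,0.01,0],[0.5,0.01,0],[0.4,0,0],[0.25,0,0],[0.15,0,0],[0.1,0,0],[0.04,0,0],[0,0,0],[0,0,0]],"yaw":[0,0,0,0,0,0,0,0,0,0,0,0],"hand":[-0.7,-0.7,-0.7,-0.7,-0.7,-0.7,-0.7,-0.7,-0.7,-0.7,-0.7,-0.7]}'; python3 -c "
from h import *
go([0.447,-0.314,0.023],90)"
```

```text
clock: 10.75
eef_pos: [0.4466, -0.3143, 0.0278]
orientation: [0.5, -0.5, 0.5, 0.499]
ft_force: [0.1, 0.2, -0.8]
grip_width: 0.0294
t 10.75 eef [ 0.4466 -0.3143  0.0278] jaw 89.93 toolx [ 0.001 -0.001 -1.   ] w 0.0294 F [ 0.1  0.2 -0.8] q6 -2.39
  units xyz (no turn) [ 0.095 -0.007  0.007] yaw units -0.001
  units xyz after turn [ 0.095 -0.007  0.007]
```

```bash
python3 -m creep '{"linear":[[0.04,0,0],[0.03,0,0],[0.02,0,0],[0.02,0,0],[0,0,0],[0,0,0]],"yaw":[0,0,0,0,0,0],"hand":[-0.7,-0.7,-0.7,-0.7,-0.7,-0.7]}'
```

```text
clock: 11.35
eef_pos: [0.4463, -0.3141, 0.0229]
orientation: [0.5, -0.5, 0.5, 0.499]
ft_force: [-1.0, 2.0, 9.7]
grip_width: 0.0292
```

```bash
python3 -m creep '{"linear":[[0,0,0],[0,0,0],[0,0,0],[0,0,0],[-0.1,0,0],[-0.3,0,0],[-0.5,0,0],[-0.6,0,0],[-0.6,0,0],[-0.6,0,0],[-0.5,0,0],[0,0,0]],"yaw":[0,0,0,0,0,0,0,0,0,0,0,0],"hand":[0,0,0,0,0.2,0.5,1,1,1,1,1,1]}'; python3 -m creep '{"linear":[[0,-0.2,0.15],[0,-0.3,0.2],[0,-0.4,0.3],[0,-0.4,0.3],[0,-0.3,0.2],[0,-0.2,0.15],[0,-0.1,0],[0,0,0],[0,0,0]],"yaw":[0,0,0,0,0,0,0,0,0],"hand":[1,1,1,1,1,1,1,1,1]}'; python3 -c "
from h import *
go([0.6,-0.24,0.18],90)
i,K,E=cam('wrist'); cv2.imwrite('pics/w5.png',i); np.savez('w5.npz',i=i,K=K,E=E)
i,K,E=cam('top'); cv2.imwrite('pics/t5.png',cv2.resize(i[130:250,280:400],None,fx=5,fy=5,interpolation=cv2.INTER_CUBIC))"
```

```text
clock: 12.55
eef_pos: [0.448, -0.3156, 0.1854]
orientation: [-0.5, 0.503, -0.5, -0.497]
ft_force: [0.3, 0.1, 0.6]
grip_width: 0.0861
clock: 13.45
eef_pos: [0.5408, -0.2495, 0.1813]
orientation: [0.5, -0.499, 0.501, 0.5]
ft_force: [-0.4, 0.5, -0.6]
grip_width: 0.0869
t 13.45 eef [ 0.5408 -0.2495  0.1813] jaw 89.91 toolx [-0.001  0.    -1.   ] w 0.0869 F [-0.4  0.5 -0.6] q6 -2.19
  units xyz (no turn) [ 0.025 -1.184  0.191] yaw units -0.002
  units xyz after turn [ 0.025 -1.185  0.189]
```

View pics/w5.png

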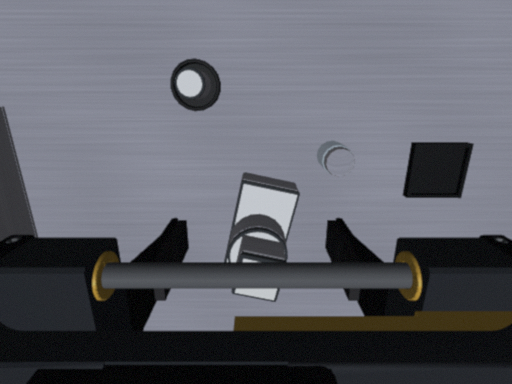

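View pics/t5.png

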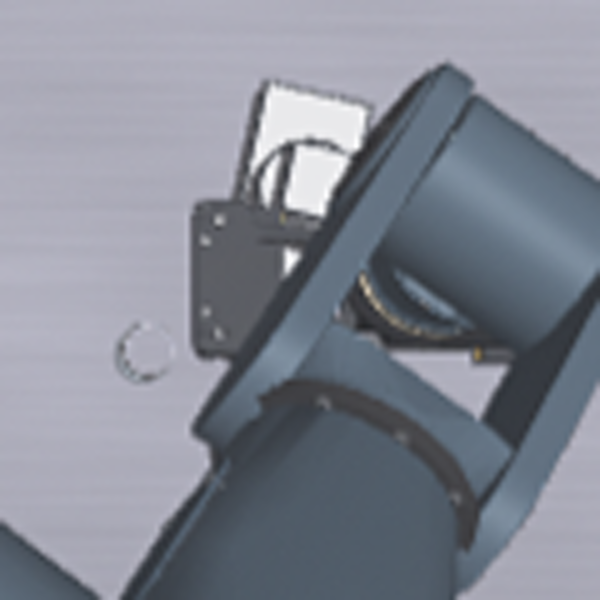

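```bash
python3 -m creep '{"linear":[[0,-0.2,0],[0,-0.4,0.05],[0,-0.4,0.1],[0,-0.2,0],[0,-0.1,0],[0,0,0],[0,0,0]],"yaw":[0,0,0,0,0,0,0],"hand":[1,1,1,1,1,1,1]}'; python3 -c "
from h import *
go([0.6,-0.24,0.18],90)
i,K,E=cam('wrist'); cv2.imwrite('pics/w6.png',cv2.resize(i[100:250,170:350],None,fx=4,fy=4,interpolation=cv2.INTER_CUBIC)); np.savez('w6.npz',i=i,K=K,E=E)"
```

```text
clock: 14.25
eef_pos: [0.6056, -0.2417, 0.1813]
orientation: [0.5, -0.499, 0.501, 0.5]
ft_force: [0.5, -0.7, -0.0]
grip_width: 0.0871
t 14.25 eef [ 0.6056 -0.2417  0.1813] jaw 89.92 toolx [-0.001  0.    -1.   ] w 0.0871 F [ 0.5 -0.7 -0. ] q6 -2.12
  units xyz (no turn) [0.027 0.111 0.033] yaw units -0.002
  units xyz after turn [0.027 0.111 0.034]
```

View pics/w6.png

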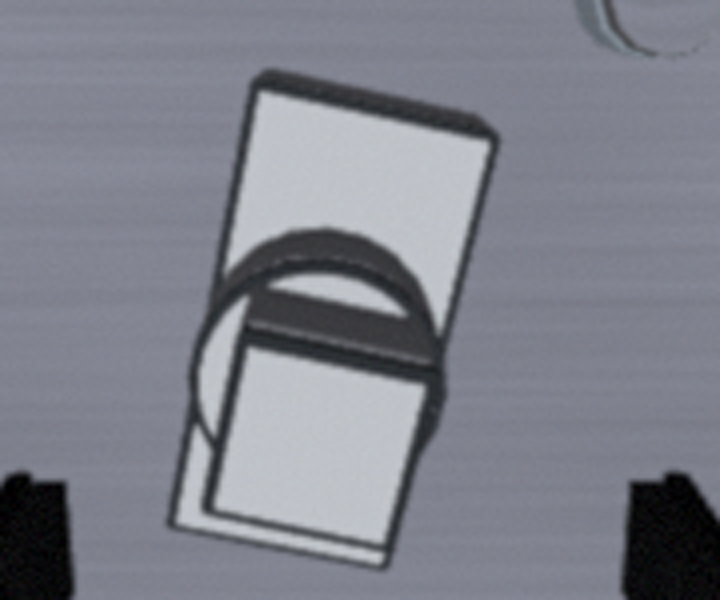

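Square lid white corners in the zoom are about (248,348), (428,382), (388,546) and (214,511).

```bash
cat >> h.py <<'E'
def lids(i,K,E,z,thr=170,rows=250,amin=400):
    g=cv2.cvtColor(i,cv2.COLOR_BGR2GRAY); m=(g>thr).astype(np.uint8); m[rows:]=0
    cs,_=cv2.findContours(m,cv2.RETR_EXTERNAL,cv2.CHAIN_APPROX_NONE)
    for c in cs:
        if cv2.contourArea(c)<amin: continue
        P=np.array([plane(u,v,z,K,E)[:2] for u,v in c[:,0]],np.float32)
        r=cv2.minAreaRect(P); print("px",c[:,0].mean(0).round(1),"A",cv2.contourArea(c),"rect c",np.round(r[0],4),"wh",np.round(r[1],4),"ang",round(r[2],1),"circ",[np.round(x,4) for x in cv2.minEnclosingCircle(P)])
E
python3 -c "
from h import *
d=np.load('w6.npz');i,K,E=d['i'],d['K'],d['E']
for z in (.12,.04): lids(i,K,E,z)
for u,v in [(248,348),(428,382),(388,546),(214,511)]: print(plane(170+u/4,100+v/4,.12,K,E).round(4))
d=np.load('w5.npz');i,K,E=d['i'],d['K'],d['E']
print(plane(189,84,.044,K,E))
"
```

```text
px [248.9 211. ] A 1665.5 rect c [ 0.6123 -0.2463] wh [0.0354 0.0353] ang 76.8 circ [array([ 0.6124, -0.2462]), np.float64(0.0246)]
px [259.3 148.6] A 1822.5 rect c [ 0.5634 -0.2389] wh [0.0432 0.0358] ang 77.4 circ [array([ 0.5634, -0.2387]), np.float64(0.0275)]
px [175.    8.2] A 428.5 rect c [ 0.468  -0.2938] wh [0.0167 0.0116] ang 89.9 circ [array([ 0.4659, -0.2936]), np.float64(0.0086)]
px [248.9 211. ] A 1665.5 rect c [ 0.6465 -0.2486] wh [0.0485 0.0484] ang 76.8 circ [array([ 0.6466, -0.2485]), np.float64(0.0336)]
px [259.3 148.6] A 1822.5 rect c [ 0.5794 -0.2384] wh [0.0592 0.0491] ang 77.4 circ [array([ 0.5794, -0.2381]), np.float64(0.0377)]
px [175.    8.2] A 428.5 rect c [ 0.4486 -0.3137] wh [0.0229 0.0159] ang 89.9 circ [array([ 0.4454, -0.3135]), np.float64(0.0118)]
[ 0.5912 -0.2595  0.12  ]
[ 0.5984 -0.2238  0.12  ]
[ 0.6349 -0.2314  0.12  ]
[ 0.6267 -0.2676  0.12  ]
[ 0.44716876 -0.31251917  0.044     ]
```

```bash
python3 -c "
from h import *
go([0.6123,-0.2463,0.0995],76.8)"
```

```text
t 14.3 eef [ 0.6055 -0.2417  0.1814] jaw 89.91 toolx [-0.001  0.    -1.   ] w 0.087 F [0.2 0.4 0.5] q6 -2.12
  units xyz (no turn) [ 1.638 -0.138 -0.092] yaw units 0.291
  units xyz after turn [ 1.638 -0.156 -0.059]
```

```bash
python3 -m creep '{"linear":[[0,0,0],[0,0,0],[0,-0.08,-0.03],[0,-0.08,-0.03],[0.2,0,0],[0.4,0,0],[0.4,0,0],[0.35,0,0],[0.2,0,0],[0.1,0,0],[0,0,0],[0,0,0]],"yaw":[0.15,0.14,0,0,0,0,0,0,0,0,0,0],"hand":[1,1,1,1,1,1,1,1,1,1,1,1]}'; python3 -c "
from h import *
go([0.6123,-0.2463,0.0995],76.8)"
```

```text
clock: 15.5
eef_pos: [0.6139, -0.2467, 0.0997]
orientation: [0.554, -0.44, 0.554, 0.439]
ft_force: [0.2, -0.8, 0.9]
grip_width: 0.0872
t 15.5 eef [ 0.6139 -0.2467  0.0997] jaw 76.9 toolx [ 0.001 -0.001 -1.   ] w 0.0872 F [ 0.2 -0.8  0.9] q6 -1.89
  units xyz (no turn) [ 0.003  0.033 -0.   ] yaw units 0.002
  units xyz after turn [ 0.003  0.033 -0.   ]
```

Aligned. I'll close, then lift a little.

```bash
python3 -m creep '{"linear":[[0,0.03,0],[0,0,0],[0,0,0],[0,0,0],[0,0,0],[0,0,0],[0,0,0],[0,0,0],[0,0,0],[0,0,0]],"yaw":[0,0,0,0,0,0,0,0,0,0],"hand":[0.3,0.1,0,-0.2,-0.4,-0.4,-0.4,-0.4,-0.4,-0.4]}'; python3 -m creep '{"linear":[[-0.1,0,0],[-0.3,0,0],[-0.4,0,0],[-0.2,0,0],[0,0,0],[0,0,0]],"yaw":[0,0,0,0,0,0],"hand":[-0.4,-0.4,-0.4,-0.4,-0.4,-0.4]}'; python3 -c "
from h import *
go([0.5426,-0.035,0.023],90)
i,K,E=cam('wrist'); cv2.imwrite('pics/w7.png',i)"
```

```text
clock: 16.5
eef_pos: [0.612, -0.2461, 0.0991]
orientation: [0.554, -0.44, 0.554, 0.44]
ft_force: [0.2, 0.4, -0.5]
grip_width: 0.0418
clock: 17.1
eef_pos: [0.6119, -0.2459, 0.1494]
orientation: [0.554, -0.44, 0.554, 0.44]
ft_force: [-0.2, 0.1, -1.2]
grip_width: 0.0419
t 17.1 eef [ 0.6119 -0.2459  0.1494] jaw 76.89 toolx [ 0. -0. -1.] w 0.0419 F [-0.2  0.1 -1.2] q6 -1.89
  units xyz (no turn) [2.526 2.307 3.794] yaw units -0.291
  units xyz after turn [2.526 1.386 4.219]
```

View pics/w7.png

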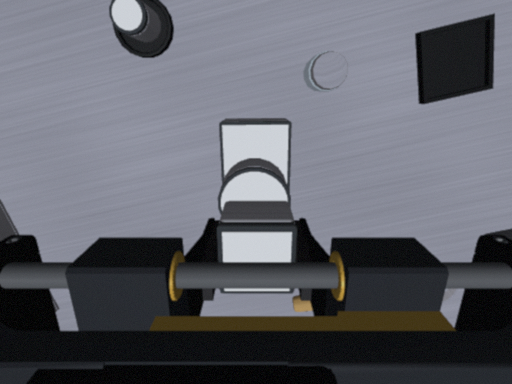

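The square tin is gripped (41.9 mm) and level. I'll carry it over to the square tray.

```bash
python3 -m creep '{"linear":[[0,0,0],[0,0,0],[0,0,0],[0,0.1,0.25],[0,0.15,0.5],[0,0.2,0.7],[0,0.25,0.75],[0,0.25,0.75],[0,0.2,0.6],[0,0.15,0.4],[0,0.09,0.27],[0,0,0]],"yaw":[-0.1,-0.1,-0.09,0,0,0,0,0,0,0,0,0],"hand":[-0.4,-0.4,-0.4,-0.4,-0.4,-0.4,-0.4,-0.4,-0.4,-0.4,-0.4,-0.4]}'; python3 -m creep '{"linear":[[0,0,0],[0,0,0]],"yaw":[0,0],"hand":[-0.4,-0.4]}'; python3 -c "
from h import *
go([0.5426,-0.035,0.023],90)
i,K,E=cam('wrist'); cv2.imwrite('pics/w8.png',i)
g=cv2.cvtColor(i,cv2.COLOR_BGR2GRAY)
m=(g<60).astype(np.uint8); m[205:]=0
cs,_=cv2.findContours(m,cv2.RETR_EXTERNAL,cv2.CHAIN_APPROX_NONE)
for c in cs:
    if cv2.contourArea(c)<300: continue
    pts=np.array([plane(u,v,0.01,K,E)[:2] for u,v in c[:,0]],np.float32)
    print(c[:,0].mean(0).round(),[np.round(x,4) for x in cv2.minAreaRect(pts)])"
```

```text
clock: 18.35
eef_pos: [0.5411, -0.0328, 0.1487]
orientation: [0.5, -0.499, 0.5, 0.501]
ft_force: [0.5, 0.2, -0.4]
grip_width: 0.0418
clock: 18.55
eef_pos: [0.5435, -0.036, 0.1491]
orientation: [0.501, -0.5, 0.5, 0.499]
ft_force: [0.1, -0.5, -0.9]
grip_width: 0.0419
t 18.55 eef [ 0.5435 -0.036   0.1491] jaw 89.86 toolx [ 0.001 -0.001 -1.   ] w 0.0419 F [ 0.1 -0.5 -0.9] q6 -1.84
  units xyz (no turn) [2.522 0.021 0.022] yaw units -0.003
  units xyz after turn [2.522 0.021 0.022]
[257. 173.] [array([ 0.5403, -0.0338]), array([0.0641, 0.0617]), np.float64(89.5875)]
```

View pics/w8.png

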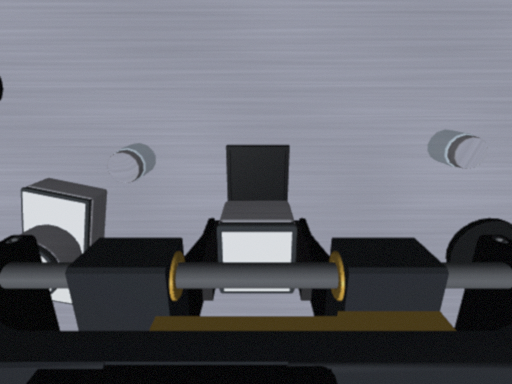

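The tray spans columns 227-289 and the tin 219-295, centred on the same column. I'll lower it.

```bash
python3 -m creep '{"linear":[[0.2,0.01,0.01],[0.4,0.01,0.01],[0.5,0,0],[0.45,0,0],[0.35,0,0],[0.2,0,0],[0.15,0,0],[0.1,0,0],[0.05,0,0],[0.04,0,0],[0,0,0],[0,0,0]],"yaw":[0,0,0,0,0,0,0,0,0,0,0,0],"hand":[-0.4,-0.4,-0.4,-0.4,-0.4,-0.4,-0.4,-0.4,-0.4,-0.4,-0.4,-0.4]}'; python3 -c "
from h import *
go([0.5426,-0.035,0.023],90)"
```

```text
clock: 19.8
eef_pos: [0.542, -0.034, 0.0275]
orientation: [0.5, -0.5, 0.5, 0.499]
ft_force: [0.7, 0.7, -0.4]
grip_width: 0.042
t 19.8 eef [ 0.542  -0.034   0.0275] jaw 89.94 toolx [ 0.001 -0.    -1.   ] w 0.042 F [ 0.7  0.7 -0.4] q6 -1.84
  units xyz (no turn) [ 0.09  -0.012 -0.02 ] yaw units -0.001
  units xyz after turn [ 0.09  -0.012 -0.02 ]
```

```bash
python3 -m creep '{"linear":[[0.04,0,0],[0.02,0,0],[0.02,0,0],[0.02,0,0],[0,0,0],[0,0,0]],"yaw":[0,0,0,0,0,0],"hand":[-0.4,-0.4,-0.4,-0.4,-0.4,-0.4]}'; python3 -c "
from h import *
go([0.5426,-0.035,0.023],90)"
```

```text
clock: 20.4
eef_pos: [0.5417, -0.0339, 0.023]
orientation: [0.5, -0.5, 0.5, 0.5]
ft_force: [-1.3, -0.9, 6.8]
grip_width: 0.0416
t 20.4 eef [ 0.5417 -0.0339  0.023 ] jaw 89.94 toolx [ 0. -0. -1.] w 0.0416 F [-1.3 -0.9  6.8] q6 -1.84
  units xyz (no turn) [ 0.    -0.017 -0.021] yaw units -0.001
  units xyz after turn [ 0.    -0.017 -0.021]
```

```bash
python3 -m creep '{"linear":[[0,0,0],[0,0,0],[0,0,0],[0,0,0],[-0.1,0,0],[-0.3,0,0],[-0.5,0,0],[-0.6,0,0],[-0.6,0,0],[-0.3,0,0],[0,0,0],[0,0,0]],"yaw":[0,0,0,0,0,0,0,0,0,0,0,0],"hand":[0.2,0.2,0.2,0.2,0.3,0.6,1,1,1,1,1,1]}'; python3 -c "
from h import *
go([0.605,-0.24,0.143],76.8)
i,K,E=cam('wrist'); cv2.imwrite('pics/w9.png',i)"
```

```text
clock: 21.6
eef_pos: [0.5414, -0.0339, 0.142]
orientation: [0.5, -0.5, 0.5, 0.5]
ft_force: [-0.3, -0.0, -0.4]
grip_width: 0.0866
t 21.6 eef [ 0.5414 -0.0339  0.142 ] jaw 89.94 toolx [ 0. -0. -1.] w 0.0866 F [-0.3 -0.  -0.4] q6 -1.84
  units xyz (no turn) [-0.019 -1.276 -4.121] yaw units 0.292
  units xyz after turn [-0.019 -2.179 -3.724]
```

View pics/w9.png

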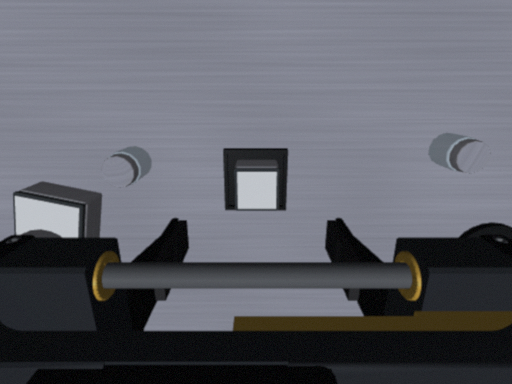

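The square tin sits within its tray (lid 237-277, rim 224-287), and both shakers are standing. Next is the round tin.

```bash
python3 -m creep '{"linear":[[0,-0.1,-0.2],[0,-0.2,-0.4],[0,-0.3,-0.5],[0,-0.35,-0.6],[0,-0.35,-0.6],[0,-0.35,-0.6],[0,-0.25,-0.4],[0,-0.2,-0.3],[0,-0.08,-0.12],[0,0,0],[0,0,0]],"yaw":[0.15,0.14,0,0,0,0,0,0,0,0,0],"hand":[1,1,1,1,1,1,1,1,1,1,1]}'; python3 -c "
from h import *
go([0.605,-0.24,0.143],76.8)
i,K,E=cam('wrist'); cv2.imwrite('pics/w10.png',i)
lids(i,K,E,.08);lids(i,K,E,.04)"
```

```text
clock: 22.75
eef_pos: [0.6095, -0.2371, 0.141]
orientation: [0.554, -0.439, 0.554, 0.441]
ft_force: [-0.2, 0.8, -0.7]
grip_width: 0.0868
t 22.75 eef [ 0.6095 -0.2371  0.141 ] jaw 76.9 toolx [-0.002  0.002 -1.   ] w 0.0868 F [-0.2  0.8 -0.7] q6 -1.88
  units xyz (no turn) [-0.04   0.074 -0.078] yaw units 0.002
  units xyz after turn [-0.04   0.074 -0.078]
px [249.3 244.4] A 401.5 rect c [ 0.6394 -0.2504] wh [0.0495 0.0178] ang 78.1 circ [array([ 0.6394, -0.2501]), np.float64(0.0261)]
px [243.7 211.3] A 3245.5 rect c [ 0.6138 -0.2476] wh [0.0547 0.0545] ang 76.8 circ [array([ 0.6141, -0.2474]), np.float64(0.0277)]
px [247.4 154.4] A 2423.5 rect c [ 0.5722 -0.2354] wh [0.05   0.0439] ang 77.2 circ [array([ 0.5726, -0.2352]), np.float64(0.0329)]
px [482.8  58.5] A 1978.5 rect c [ 0.5403 -0.0585] wh [0.0304 0.0303] ang 0.2 circ [array([ 0.5403, -0.0588]), np.float64(0.021)]
px [112.2  16.8] A 750.5 rect c [ 0.4578 -0.2988] wh [0.0194 0.0194] ang 9.1 circ [array([ 0.4578, -0.2988]), np.float64(0.0101)]
px [249.3 244.4] A 401.5 rect c [ 0.6603 -0.2567] wh [0.0587 0.0212] ang 78.1 circ [array([ 0.6604, -0.2563]), np.float64(0.0309)]
px [243.7 211.3] A 3245.5 rect c [ 0.63   -0.2533] wh [0.0649 0.0646] ang 76.8 circ [array([ 0.6303, -0.2532]), np.float64(0.0328)]
px [247.4 154.4] A 2423.5 rect c [ 0.5807 -0.2388] wh [0.0593 0.052 ] ang 77.2 circ [array([ 0.5812, -0.2387]), np.float64(0.039)]
px [482.8  58.5] A 1978.5 rect c [ 0.5428 -0.0292] wh [0.036  0.0359] ang 0.2 circ [array([ 0.5428, -0.0294]), np.float64(0.0249)]
px [112.2  16.8] A 750.5 rect c [ 0.445 -0.314] wh [0.023 0.023] ang 9.1 circ [array([ 0.445, -0.314]), np.float64(0.0119)]
```

View pics/w10.png

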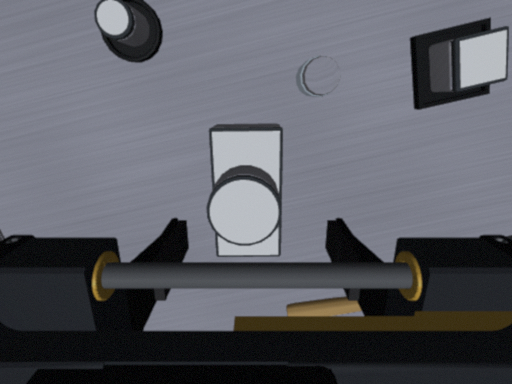

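```bash
python3 -c "
from h import *
go([0.614,-0.2475,0.0595],76.8)"
```

```text
t 22.8 eef [ 0.6096 -0.2368  0.1413] jaw 76.93 toolx [-0.002  0.002 -1.   ] w 0.0867 F [-0.7  0.4  1.1] q6 -1.88
  units xyz (no turn) [ 1.635 -0.139 -0.19 ] yaw units 0.003
  units xyz after turn [ 1.635 -0.139 -0.19 ]
```

```bash
python3 -m creep '{"linear":[[0,-0.07,-0.1],[0,-0.07,-0.09],[0.2,0,0],[0.4,0,0],[0.4,0,0],[0.35,0,0],[0.2,0,0],[0.08,0,0],[0,0,0],[0,0,0]],"yaw":[0,0,0,0,0,0,0,0,0,0],"hand":[1,1,1,1,1,1,1,1,1,1]}'; python3 -c "
from h import *
go([0.614,-0.2475,0.0595],76.8)"
```

```text
clock: 23.8
eef_pos: [0.6156, -0.2494, 0.0612]
orientation: [0.554, -0.44, 0.554, 0.439]
ft_force: [-0.3, -0.8, -0.2]
grip_width: 0.0867
t 23.8 eef [ 0.6156 -0.2494  0.0612] jaw 76.89 toolx [ 0.001 -0.001 -1.   ] w 0.0867 F [-0.3 -0.8 -0.2] q6 -1.89
  units xyz (no turn) [0.034 0.04  0.03 ] yaw units 0.002
  units xyz after turn [0.034 0.04  0.03 ]
```

```bash
python3 -m creep '{"linear":[[0.02,0.03,0.03],[0,0,0],[0,0,0],[0,0,0],[0,0,0],[0,0,0],[0,0,0],[0,0,0]],"yaw":[0,0,0,0,0,0,0,0],"hand":[0.6,0.5,0.4,0.2,0.1,0.1,0.1,0.1]}'; python3 -m creep '{"linear":[[-0.1,0,0],[-0.3,0,0],[-0.4,0,0],[-0.3,0,0],[-0.2,0,0],[0,0,0],[0,0,0]],"yaw":[0,0,0,0,0,0,0],"hand":[0.1,0.1,0.1,0.1,0.1,0.1,0.1]}'; python3 -c "
from h import *
go([0.634,0.232,0.12],76.8)
i,K,E=cam('wrist'); cv2.imwrite('pics/w11.png',i)
lids(i,K,E,.04)"
```

```text
clock: 24.6
eef_pos: [0.6141, -0.2475, 0.0599]
orientation: [0.554, -0.44, 0.554, 0.439]
ft_force: [-0.9, 0.5, 3.3]
grip_width: 0.0616
clock: 25.3
eef_pos: [0.6137, -0.2471, 0.1246]
orientation: [0.554, -0.44, 0.554, 0.44]
ft_force: [-1.3, 0.4, -2.3]
grip_width: 0.0617
t 25.3 eef [ 0.6137 -0.2471  0.1246] jaw 76.88 toolx [-0.  0. -1.] w 0.0617 F [-1.3  0.4 -2.3] q6 -1.89
  units xyz (no turn) [0.093 1.779 9.425] yaw units 0.002
  units xyz after turn [0.093 1.793 9.422]
px [256.5 236.2] A 2680.0 rect c [ 0.6492 -0.2541] wh [0.0952 0.0368] ang 76.8 circ [array([ 0.6666, -0.2582]), np.float64(0.0477)]
px [255.8 158. ] A 4220.5 rect c [ 0.5851 -0.2397] wh [0.0598 0.0602] ang 76.8 circ [array([ 0.585 , -0.2398]), np.float64(0.0421)]
px [500.5  49.5] A 1038.0 rect c [ 0.5427 -0.0384] wh [0.0361 0.0159] ang 0.8 circ [array([ 0.5427, -0.0384]), np.float64(0.0198)]
px [112.8   7. ] A 480.0 rect c [ 0.4503 -0.3154] wh [0.0234 0.0122] ang 76.9 circ [array([ 0.4452, -0.3142]), np.float64(0.0118)]
```

View pics/w11.png

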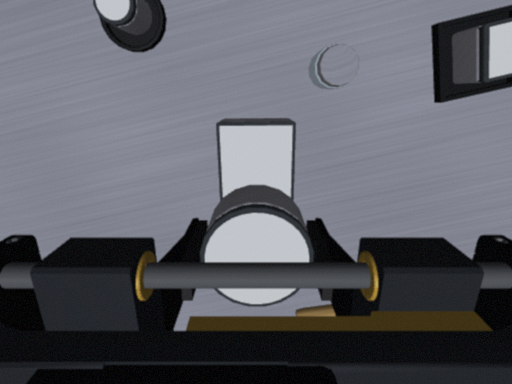

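```bash
python3 -m creep '{"linear":[[0,0.04,0.2],[0,0.08,0.4],[0,0.1,0.6],[0,0.13,0.7],[0,0.14,0.75],[0,0.14,0.75],[0,0.14,0.75],[0,0.14,0.75],[0,0.14,0.75],[0,0.14,0.75],[0,0.14,0.75],[0,0.14,0.7]],"yaw":[0,0,0,0,0,0,0,0,0,0,0,0],"hand":[0.1,0.1,0.1,0.1,0.1,0.1,0.1,0.1,0.1,0.1,0.1,0.1]}'; python3 -m creep '{"linear":[[0,0.12,0.55],[0,0.1,0.4],[0,0.06,0.2],[0,0.02,0.07],[0,0,0],[0,0,0]],"yaw":[0,0,0,0,0,0],"hand":[0.1,0.1,0.1,0.1,0.1,0.1]}'; python3 -c "
from h import *
go([0.634,0.232,0.12],76.8)
i,K,E=cam('wrist'); cv2.imwrite('pics/w12.png',i)
i,K,E=cam('scene'); cv2.imwrite('pics/s12.png',i)"
```

```text
clock: 26.55
eef_pos: [0.6297, 0.1552, 0.124]
orientation: [0.553, -0.439, 0.554, 0.441]
ft_force: [0.5, -0.5, -1.2]
grip_width: 0.0616
clock: 27.15
eef_pos: [0.6305, 0.2136, 0.1244]
orientation: [0.554, -0.439, 0.554, 0.439]
ft_force: [-0.3, -0.9, -1.7]
grip_width: 0.061
t 27.15 eef [0.6305 0.2136 0.1244] jaw 76.84 toolx [-0.001 -0.001 -1.   ] w 0.061 F [-0.3 -0.9 -1.7] q6 -1.18
  units xyz (no turn) [0.088 0.015 0.375] yaw units 0.001
  units xyz after turn [0.088 0.016 0.375]
```

View pics/w12.png

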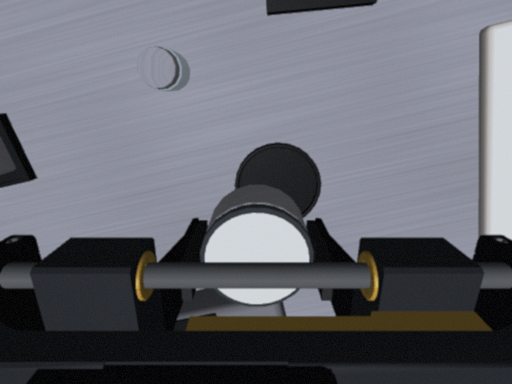

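View pics/s12.png

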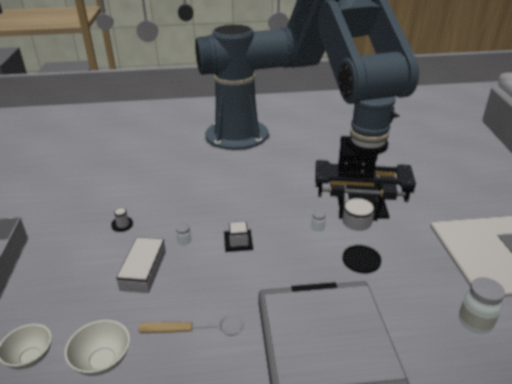

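The tray circle shows at about (278,183), right of the held tin, so 0.375 more along +z is needed. I'll check the tray centre with a circle through rim points.

Run:
```python
from h import *
i,K,E=cam('wrist')
g=cv2.cvtColor(i,cv2.COLOR_BGR2GRAY)
m=(g<70).astype(np.uint8); m[:130]=0; m[:, :225]=0; m[:,335:]=0; m[183:]=0
c=max(cv2.findContours(m,cv2.RETR_EXTERNAL,cv2.CHAIN_APPROX_NONE)[0],key=cv2.contourArea)[:,0]
c=c[(c[:,1]<181)&~((c[:,1]>172)&(c[:,0]>242)&(c[:,0]<312))]
P=np.array([plane(u,v,.01,K,E)[:2] for u,v in c])
A=np.c_[2*P,np.ones(len(P))]; x=np.linalg.lstsq(A,(P**2).sum(1),rcond=None)[0]
print(len(P),x[:2],np.sqrt(x[2]+x[0]**2+x[1]**2))
i,K,E=cam('top')
print(plane(176.5,161.7,.01,K,E))
```

```text
112 [0.63608541 0.23445009] 0.041137994748487554
[0.6362924  0.23194451 0.01      ]
```

```bash
python3 -m creep '{"linear":[[0,-0.01,0.1],[0,0,0.2],[0,0,0.1],[0.3,0,0],[0.4,0,0],[0.4,0,0],[0.3,0,0],[0.2,0,0],[0.15,0,0],[0.1,0,0],[0,0,0],[0,0,0]],"yaw":[0,0,0,0,0,0,0,0,0,0,0,0],"hand":[0.1,0.1,0.1,0.1,0.1,0.1,0.1,0.1,0.1,0.1,0.1,0.1]}'; python3 -c "
from h import *
go([0.635,0.233,0.0235],76.8)"
```

```text
clock: 28.55
eef_pos: [0.6362, 0.2339, 0.0326]
orientation: [0.554, -0.44, 0.553, 0.439]
ft_force: [-1.7, 0.1, -2.1]
grip_width: 0.0612
t 28.55 eef [0.6362 0.2339 0.0326] jaw 76.89 toolx [ 0.001  0.    -1.   ] w 0.0612 F [-1.7  0.1 -2.1] q6 -1.15
  units xyz (no turn) [ 0.182  0.018 -0.023] yaw units 0.002
  units xyz after turn [ 0.182  0.018 -0.023]
```

```bash
python3 -m creep '{"linear":[[0.06,0,0],[0.05,0,0],[0.03,0,0],[0.02,0,0],[0.02,0,0],[0,0,0],[0,0,0]],"yaw":[0,0,0,0,0,0,0],"hand":[0.1,0.1,0.1,0.1,0.1,0.1,0.1]}'; python3 -c "
from h import *
go([0.635,0.233,0.0235],76.8)"
```

```text
clock: 29.25
eef_pos: [0.6356, 0.2338, 0.0239]
orientation: [0.554, -0.44, 0.554, 0.44]
ft_force: [-2.1, -0.1, 5.8]
grip_width: 0.0612
t 29.25 eef [0.6356 0.2338 0.0239] jaw 76.89 toolx [-0. -0. -1.] w 0.0612 F [-2.1 -0.1  5.8] q6 -1.15
  units xyz (no turn) [ 0.008  0.007 -0.019] yaw units 0.002
  units xyz after turn [ 0.008  0.007 -0.019]
```

```bash
python3 -m creep '{"linear":[[0,0,0],[0,0,0],[0,0,0],[0,0,0],[-0.1,0,0],[-0.3,0,0],[-0.5,0,0],[-0.6,0,0],[-0.6,0,0],[-0.3,0,0],[0,0,0],[0,0,0]],"yaw":[0,0,0,0,0,0,0,0,0,0,0,0],"hand":[0.7,0.7,0.7,0.7,0.8,1,1,1,1,1,1,1]}'; python3 -c "
from h import *
go([0.60,-0.244,0.143],76.8)
i,K,E=cam('wrist'); cv2.imwrite('pics/w13.png',i)"
```

```text
clock: 30.45
eef_pos: [0.6352, 0.2337, 0.1429]
orientation: [0.554, -0.44, 0.554, 0.44]
ft_force: [0.2, 1.1, -1.0]
grip_width: 0.0871
t 30.45 eef [0.6352 0.2337 0.1429] jaw 76.89 toolx [-0.001 -0.    -1.   ] w 0.0871 F [ 0.2  1.1 -1. ] q6 -1.15
  units xyz (no turn) [-1.000e-03 -1.483e+00 -9.465e+00] yaw units 0.002
  units xyz after turn [-1.000e-03 -1.497e+00 -9.463e+00]
```

View pics/w13.png

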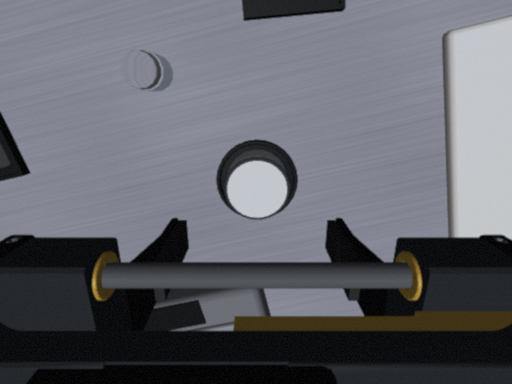

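The round tin sits in its tray, concentric in the image (lid centre (257,188), tray centre about (257,180)). Back to the oblong tin.

```bash
python3 -m creep '{"linear":[[0,-0.04,-0.2],[0,-0.06,-0.4],[0,-0.1,-0.65],[0,-0.12,-0.75],[0,-0.12,-0.75],[0,-0.12,-0.75],[0,-0.12,-0.75],[0,-0.12,-0.75],[0,-0.12,-0.75],[0,-0.12,-0.75],[0,-0.12,-0.75],[0,-0.12,-0.7]],"yaw":[0,0,0,0,0,0,0,0,0,0,0,0],"hand":[1,1,1,1,1,1,1,1,1,1,1,1]}'; python3 -m creep '{"linear":[[0,-0.12,-0.65],[0,-0.1,-0.45],[0,-0.06,-0.25],[0,-0.02,-0.12],[0,0,0],[0,0,0],[0,0,0]],"yaw":[0,0,0,0,0,0,0],"hand":[1,1,1,1,1,1,1]}'; python3 -c "
from h import *
go([0.60,-0.244,0.143],76.8)
i,K,E=cam('wrist'); cv2.imwrite('pics/w14.png',i)
lids(i,K,E,.04,amin=1500)
lids(i,K,E,.04,amin=1500,rows=262)
i,K,E=cam('scene')
i[:190]=0;i[300:]=0;i[:,:100]=0;i[:,220:]=0
lids(i,K,E,.04,thr=130,rows=384,amin=150)"
```

```text
clock: 31.7
eef_pos: [0.606, -0.171, 0.1421]
orientation: [0.554, -0.439, 0.555, 0.44]
ft_force: [0.4, 0.7, 0.6]
grip_width: 0.0871
clock: 32.4
eef_pos: [0.6057, -0.2414, 0.143]
orientation: [0.553, -0.44, 0.554, 0.44]
ft_force: [0.8, -0.0, 0.6]
grip_width: 0.0872
t 32.4 eef [ 0.6057 -0.2414  0.143 ] jaw 76.97 toolx [-0.001  0.001 -1.   ] w 0.0872 F [ 0.8 -0.   0.6] q6 -1.89
  units xyz (no turn) [-0.     0.098 -0.077] yaw units 0.004
  units xyz after turn [-0.     0.098 -0.077]
px [252.2 190.7] A 7053.5 rect c [ 0.6122 -0.2458] wh [0.0593 0.1164] ang 77.4 circ [array([ 0.6126, -0.2456]), np.float64(0.0649)]
px [486.9  62.3] A 1933.0 rect c [ 0.5429 -0.029 ] wh [0.0358 0.0358] ang 89.7 circ [array([ 0.5429, -0.0292]), np.float64(0.0247)]
px [252.2 193.4] A 7398.5 rect c [ 0.6156 -0.2465] wh [0.0593 0.1233] ang 77.4 circ [array([ 0.6159, -0.2465]), np.float64(0.0678)]
px [486.9  62.3] A 1933.0 rect c [ 0.5429 -0.029 ] wh [0.0358 0.0358] ang 89.7 circ [array([ 0.5429, -0.0292]), np.float64(0.0247)]
px [154.7 240.8] A 11347.0 rect c [ 0.5561 -0.2262] wh [0.3013 0.3844] ang 87.7 circ [array([ 0.5609, -0.217 ]), np.float64(0.2351)]
```

View pics/w14.png

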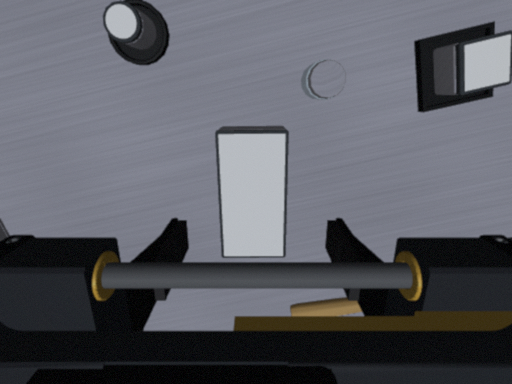

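```bash
python3 -c "
from h import *
go([0.6156,-0.2465,0.0195],77.2)"; python3 -m creep '{"linear":[[0,-0.08,-0.05],[0.1,-0.1,-0.03],[0.3,0,0],[0.5,0,0],[0.5,0,0],[0.5,0,0],[0.3,0,0],[0.15,0,0],[0.05,0,0],[0,0,0],[0,0,0]],"yaw":[0,0,0,0,0,0,0,0,0,0,0],"hand":[1,1,1,1,1,1,1,1,1,1,1]}';python3 -c "
from h import *
go([0.6156,-0.2465,0.0195],77.2)"
```

```text
t 32.5 eef [ 0.6059 -0.2416  0.1431] jaw 76.98 toolx [-0.  0. -1.] w 0.087 F [ 0.2  0.2 -0.3] q6 -1.89
  units xyz (no turn) [ 2.472 -0.212 -0.053] yaw units -0.005
  units xyz after turn [ 2.472 -0.212 -0.053]
clock: 33.6
eef_pos: [0.6144, -0.2492, 0.0242]
orientation: [0.554, -0.44, 0.554, 0.439]
ft_force: [-0.5, 0.2, 0.4]
grip_width: 0.0867
t 33.6 eef [ 0.6144 -0.2492  0.0242] jaw 76.89 toolx [ 0.002 -0.001 -1.   ] w 0.0867 F [-0.5  0.2  0.4] q6 -1.9
  units xyz (no turn) [ 0.094 -0.011  0.059] yaw units -0.007
  units xyz after turn [ 0.094 -0.011  0.058]
```

```bash
python3 -m creep '{"linear":[[0.04,0,0.04],[0.02,0,0],[0,0,0],[0,0,0],[0,0,0],[0,0,0],[0,0,0],[0,0,0],[0,0,0],[0,0,0]],"yaw":[-0.007,0,0,0,0,0,0,0,0,0],"hand":[1,1,0.8,0.6,0.5,0.3,0.2,0.2,0.2,0.2]}';python3 -m creep '{"linear":[[-0.1,0,0],[-0.2,0,0],[-0.4,0,0],[-0.5,0,0],[-0.4,0,0],[-0.2,0,0],[0,0,0],[0,0,0]],"yaw":[0,0,0,0,0,0,0,0],"hand":[0.2,0.2,0.2,0.2,0.2,0.2,0.2,0.2]}'; python3 -c "
from h import *
go([0.418,0.310,0.11],81.8)
i,K,E=cam('wrist'); cv2.imwrite('pics/w15.png',i)
i,K,E=cam('scene'); cv2.imwrite('pics/s15.png',i)"
```

```text
clock: 34.6
eef_pos: [0.614, -0.2469, 0.0201]
orientation: [0.553, -0.441, 0.553, 0.441]
ft_force: [-1.2, -0.9, 0.4]
grip_width: 0.0656
clock: 35.4
eef_pos: [0.6135, -0.2465, 0.1096]
orientation: [0.553, -0.441, 0.553, 0.442]
ft_force: [0.0, 0.1, -2.0]
grip_width: 0.0661
t 35.4 eef [ 0.6135 -0.2465  0.1096] jaw 77.2 toolx [-0.001  0.001 -1.   ] w 0.0661 F [ 0.   0.1 -2. ] q6 -1.9
  units xyz (no turn) [3.000e-03 6.279e+00 9.986e+00] yaw units -0.102
  units xyz after turn [3.0000e-03 5.4580e+00 1.0458e+01]
```

View pics/w15.png

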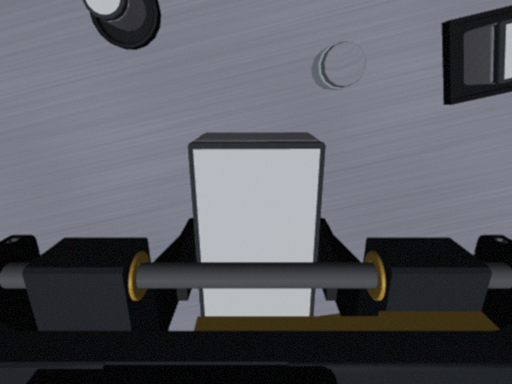

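View pics/s15.png

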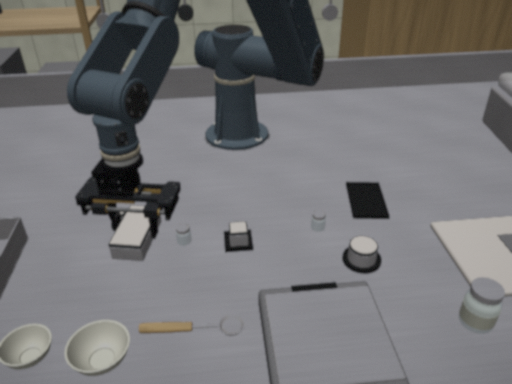

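The oblong tin is gripped at its middle (66.1 mm) and level. I'll carry it to just short of its tray and look again there.

```bash
python3 -m creep '{"linear":[[0,0,0],[0,0.08,0.2],[0,0.16,0.4],[0,0.25,0.6],[0,0.3,0.7],[0,0.3,0.7],[0,0.3,0.7],[0,0.3,0.7],[0,0.3,0.7],[0,0.3,0.7],[0,0.3,0.7],[0,0.3,0.7]],"yaw":[-0.05,-0.05,0,0,0,0,0,0,0,0,0,0],"hand":[0.2,0.2,0.2,0.2,0.2,0.2,0.2,0.2,0.2,0.2,0.2,0.2]}';python3 -m creep '{"linear":[[0,0.3,0.7],[0,0.3,0.7],[0,0.3,0.7],[0,0.3,0.7],[0,0.25,0.6],[0,0.2,0.4],[0,0.1,0.2],[0,0,0],[0,0,0],[0,0,0]],"yaw":[0,0,0,0,0,0,0,0,0,0],"hand":[0.2,0.2,0.2,0.2,0.2,0.2,0.2,0.2,0.2,0.2]}'; python3 -c "
from h import *
go([0.47,0.310,0.11],81.8)
i,K,E=cam('wrist'); cv2.imwrite('pics/w16.png',i); np.savez('w16.npz',i=i,K=K,E=E)"
```

```text
clock: 36.7
eef_pos: [0.5191, 0.1125, 0.1096]
orientation: [0.534, -0.462, 0.535, 0.463]
ft_force: [0.9, -0.4, -1.9]
grip_width: 0.0658
clock: 37.7
eef_pos: [0.4631, 0.32, 0.1099]
orientation: [0.535, -0.462, 0.535, 0.462]
ft_force: [0.4, -0.7, -2.0]
grip_width: 0.0656
t 37.7 eef [0.4631 0.32   0.1099] jaw 81.63 toolx [-0.    -0.001 -1.   ] w 0.0656 F [ 0.4 -0.7 -2. ] q6 -1.02
  units xyz (no turn) [-0.002 -0.165 -0.177] yaw units -0.004
  units xyz after turn [-0.002 -0.165 -0.178]
```

View pics/w16.png

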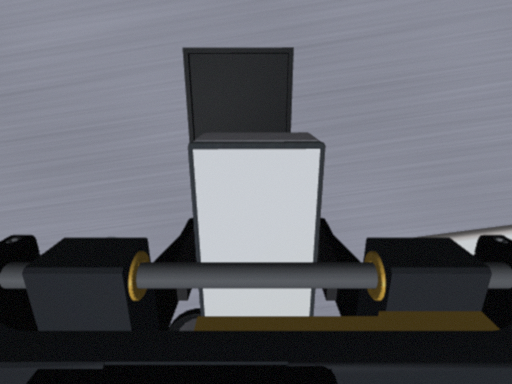

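The tray's near edge runs (184,49)-(293,48). The left side goes down to about (190,140) and the right to about (291,130). I'll fit its edges.

Run:
```python
from h import *
d=np.load('w16.npz');i,K,E=d['i'],d['K'],d['E']
g=cv2.cvtColor(i,cv2.COLOR_BGR2GRAY).astype(int)
def edge(v,rng,rising):
    row=g[v]; us=list(rng)
    return us
L=[];Rr=[];T=[]
for v in range(60,128,4):
    row=(g[v]<95); us=np.where(row[150:330])[0]+150
    L.append((us[0]-.5,v)); Rr.append((us[-1]+.5,v))
for u in range(195,285,5):
    vs=np.where(g[20:120,u]<95)[0]+20; T.append((u,vs[0]-.5))
def fit(p):
    P=np.array([plane(u,v,.01,K,E)[:2] for u,v in p],np.float32)
    vx,vy,x,y=cv2.fitLine(P,cv2.DIST_HUBER,0,.001,.001).ravel(); 
    n=np.array([-vy,vx]); r=abs((P-[x,y])@n).max()
    return np.array([x,y]),np.array([vx,vy]),np.degrees(np.arctan2(vy,vx)),r
fl,fr,ft=fit(L),fit(Rr),fit(T)
for f in (fl,fr,ft): print(f)
a=np.radians(((fl[2]+90)%180-90+(fr[2]+90)%180-90+((ft[2])%180-90))/3)
ax=np.array([np.cos(a),np.sin(a)]); ay=np.array([-ax[1],ax[0]])
yl,yr=ay@fl[0],ay@fr[0]; xt=ax@ft[0]
print("ang",np.degrees(a),"width",yr-yl,"centre",ax*(xt+.077)+ay*(yl+yr)/2)
# top view check
i,K,E=cam('top')
```

```text
(array([0.37150118, 0.27411994], dtype=float32), array([ 0.9896855 , -0.14325751], dtype=float32), np.float32(-8.236388), np.float32(0.00040264992))
(array([0.38271117, 0.3633628 ], dtype=float32), array([ 0.9891839 , -0.14668061], dtype=float32), np.float32(-8.434611), np.float32(0.00039570825))
(array([0.3406109 , 0.31449506], dtype=float32), array([0.14624146, 0.98924893], dtype=float32), np.float32(81.59082), np.float32(0.0007344978))
ang -8.360058 width 0.089924395 centre [0.41817498 0.31270608]
```

```bash
python3 -c "
from h import *
go([0.417,0.3128,0.024],81.64)"
```

```text
t 37.8 eef [0.4633 0.32   0.11  ] jaw 81.6 toolx [-0. -0. -1.] w 0.0657 F [ 0.6  0.4 -1.9] q6 -1.02
  units xyz (no turn) [ 1.72   0.895 -0.277] yaw units -0.001
  units xyz after turn [ 1.72   0.895 -0.277]
```

```bash
python3 -m creep '{"linear":[[0,0.15,-0.05],[0,0.25,-0.08],[0,0.25,-0.08],[0,0.2,-0.07],[0.1,0.05,0],[0.3,0,0],[0.4,0,0],[0.3,0,0],[0.2,0,0],[0.1,0,0],[0,0,0],[0,0,0]],"yaw":[0,0,0,0,0,0,0,0,0,0,0,0],"hand":[0.2,0.2,0.2,0.2,0.2,0.2,0.2,0.2,0.2,0.2,0.2,0.2]}';python3 -c "
from h import *
go([0.417,0.3128,0.024],81.64)
i,K,E=cam('wrist'); cv2.imwrite('pics/w17.png',i)"
```

```text
clock: 39.0
eef_pos: [0.4167, 0.314, 0.0404]
orientation: [0.535, -0.463, 0.535, 0.462]
ft_force: [0.2, -0.1, -2.2]
grip_width: 0.0663
t 39.0 eef [0.4167 0.314  0.0404] jaw 81.7 toolx [ 0.001  0.    -1.   ] w 0.0663 F [ 0.2 -0.1 -2.2] q6 -0.99
  units xyz (no turn) [ 0.327 -0.01  -0.022] yaw units 0.001
  units xyz after turn [ 0.327 -0.01  -0.022]
```

View pics/w17.png

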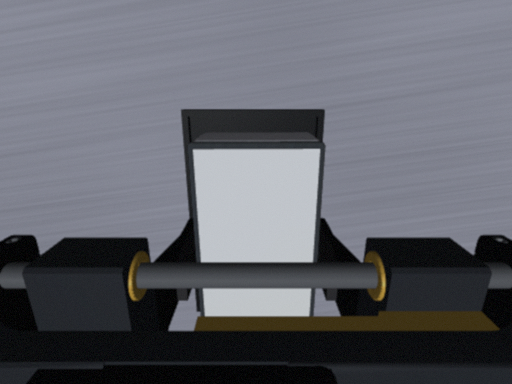

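```bash
python3 -m creep '{"linear":[[0.08,0,-0.03],[0.08,0,0],[0.06,0,0],[0.04,0,0],[0.03,0,0],[0.02,0,0],[0.02,0,0],[0,0,0],[0,0,0]],"yaw":[0,0,0,0,0,0,0,0,0],"hand":[0.2,0.2,0.2,0.2,0.2,0.2,0.2,0.2,0.2]}';python3 -c "
from h import *
go([0.417,0.3128,0.024],81.64)"
```

```text
clock: 39.95
eef_pos: [0.416, 0.3123, 0.0241]
orientation: [0.535, -0.463, 0.535, 0.462]
ft_force: [-0.6, -1.0, 4.0]
grip_width: 0.0658
t 39.95 eef [0.416  0.3123 0.0241] jaw 81.71 toolx [ 0.  0. -1.] w 0.0658 F [-0.6 -1.   4. ] q6 -1.0
  units xyz (no turn) [ 0.001 -0.017  0.013] yaw units 0.001
  units xyz after turn [ 0.001 -0.017  0.013]
```

```bash
python3 -m creep '{"linear":[[0.005,0,0],[0,0,0],[0,0,0],[0,0,0],[0,0,0],[-0.1,0,0],[-0.3,0,0],[-0.5,0,0],[-0.6,0,0],[-0.6,0,0],[-0.5,0,0],[-0.2,0,0]],"yaw":[0,0,0,0,0,0,0,0,0,0,0,0],"hand":[0.2,0.8,0.8,0.8,0.8,0.9,1,1,1,1,1,1]}';python3 -m creep '{"linear":[[-0.4,-0.2,0.3],[-0.4,-0.3,0.6],[-0.4,-0.3,0.6],[-0.2,-0.2,0.5],[0,0,0.2],[0,0,0],[0,0,0]],"yaw":[0,0,0,0,0,0,0],"hand":[1,1,1,1,1,1,1]}';python3 -c "
from h import *
go([0.417,0.3128,0.024],81.64)
for n in ('wrist','top','scene'):
    i,K,E=cam(n); cv2.imwrite('pics/f_%s.png'%n,i)
"
```

```text
clock: 41.15
eef_pos: [0.4172, 0.3129, 0.1659]
orientation: [0.536, -0.463, 0.533, 0.462]
ft_force: [-0.2, 0.1, 0.3]
grip_width: 0.0866
clock: 41.85
eef_pos: [0.4794, 0.4125, 0.2313]
orientation: [0.533, -0.462, 0.537, 0.463]
ft_force: [0.0, -1.0, -0.3]
grip_width: 0.0869
t 41.85 eef [0.4794 0.4125 0.2313] jaw 81.73 toolx [-0.004 -0.003 -1.   ] w 0.0869 F [ 0.  -1.  -0.3] q6 -0.89
  units xyz (no turn) [ 4.158  0.933 -2.139] yaw units 0.002
  units xyz after turn [ 4.158  0.93  -2.14 ]
```

View pics/f_wrist.png

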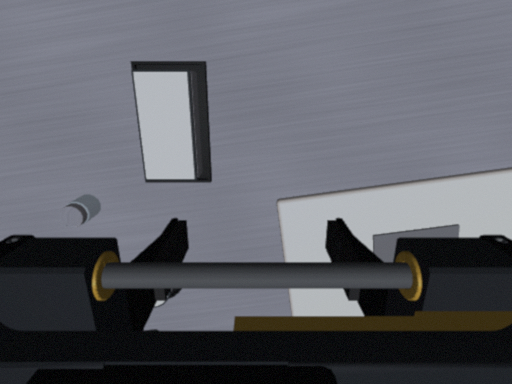

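View pics/f_top.png

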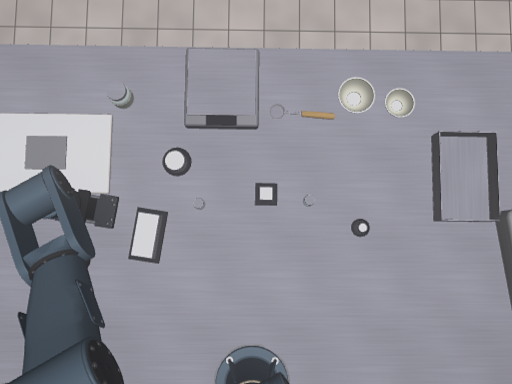

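View pics/f_scene.png

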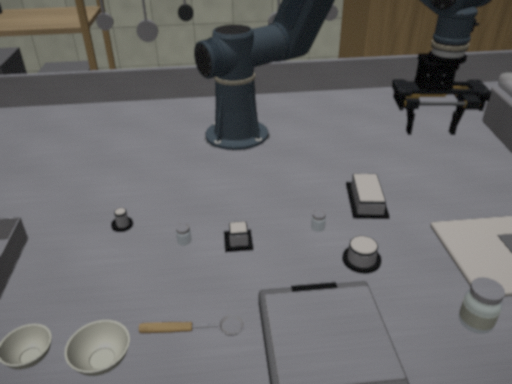

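All four lids show in their trays and the shakers are upright. I'll check the lid centres by number.

```bash
python3 -c "
from h import *
i,K,E=cam('top')
i[:145]=0;i[:,:125]=0;i[:,380:]=0
lids(i,K,E,.044,thr=185,rows=270,amin=20)
g=cv2.cvtColor(i,cv2.COLOR_BGR2GRAY)
d=np.load('w1.npz')
"
```

```text
px [362.4 227.4] A 37.0 rect c [ 0.4459 -0.3145] wh [0.0201 0.0204] ang 0.7 circ [array([ 0.4464, -0.314 ]), np.float64(0.0109)]
px [144.6 234.9] A 808.0 rect c [0.4178 0.3117] wh [0.058  0.1219] ang 81.7 circ [array([0.4173, 0.3121]), np.float64(0.066)]
px [265.6 193.3] A 117.5 rect c [ 0.541  -0.0337] wh [0.0321 0.0319] ang 0.6 circ [array([ 0.541 , -0.0337]), np.float64(0.0227)]
px [174.2 160.2] A 241.5 rect c [0.6352 0.2337] wh [0.0516 0.0519] ang 27.7 circ [array([0.6357, 0.2336]), np.float64(0.0272)]
```

Every lid centre is within about 2 mm of its tray centre at z = 0.044. I'll hand it in.

```bash
python3 -c "
from h import *
print(job.finish_job())"
```

```text
the job is handed in; nothing more can be done
None
```

I took the stack down from the top (small, square, round, oblong) and set each tin lid up in its own tray, pressing down with about 4–10 N before letting go. I handed the job in at about 42 s of the 128 s allowed, with the arm clear of everything.

- **Last checks:** in the top view at lid height (44 mm), all four lids are within about 2 mm of their tray centres, against 8 mm of room. The oblong and square tins are within 1° of their trays. Both shakers are standing where they were.
- **One correction:** I first gripped the small tin too low, and the fingertips would have met the tray rim. I put it back on the stack and regripped it about 6 mm higher before moving it. The other tins were gripped at that height from the start.
- **One disagreement:** an oblique wrist view put the square tin's lid about 3–6 mm off in y, depending on the height assumed. The lid was near the edge of that picture, and the top view put it about 1–2 mm off centre, so I went by the top view.

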